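# Hold a spindle blank in the sawing board

### The arm

A 6-joint arm with a two-finger parallel gripper is mounted at the origin on the work surface. World frame = base frame: x ahead of the robot, y to its left, z up, the work surface at z = 0. Lengths are in m, angles in rad, forces in N, time in s.
With the tool pointing down it reaches from about 0.35 to 0.975 m from the base axis. Payload 4.9 kg.
Tool frame: the origin (TCP) lies between the finger pads, 19 mm behind the fingertips; this is the grasp point; z points along the fingers, y is the line along which they close (so a half turn about z gives the same grasp; the last joint's range is limited). The gripper opens to 85 mm and grips with 20 to 120 N. Pads are 22 mm wide; open, the fingers measure 114 mm over their backs; the gripper's body (76 mm by 85 mm) begins 54 mm behind the grasp point. The pads swing forward as they close: fully open they stand 13 mm farther back than shut.
Start: joints at [1.168, 0.053, 1.613, -0, 1.476, -0.119], TCP at [0.175, 0.6, 0.25] pointing down, gripper open.
Joint ranges: [-3.01, 3.01], [-1.01, 2.22], [0.06, 2.58], [-1.02, 4.17], [0.09, 2.62], [-3.14, 3.14]. Speed limits (rad/s): [2.57, 2.57, 3.14, 3.14, 3.14, 3.14].

### API

Orientations are given as a unit quaternion [w, x, y, z].
In Python, from plant import * gives the robot as it stands.
- The arm moves only by the tool jog_arm, never from a script. Its argument "moves" is a list that holds one entry, the list of rows, each a list of 7 numbers: the finger opening in cm, from 0 to 8.54, then the shift along the tool's x, y, z in cm, then the turn, a rotation vector about the tool's x, y, z in rad. A call has 1 to 20 rows; each row shifts and turns the commanded pose from where the row before left it, along the tool's axes as they then stand; what a row does not reach is not made up. A row lasts 1/12 s, in which the tool goes at most 41.7 mm and 7.16 degrees, less where a joint would pass 70% of its speed; a pose out of reach is approached as far as the arm can. A call is refused whole if a number of a shift passes 4.17 or a number of a turn 0.125, either way. A call with a gripper value outside its range is refused whole. The fingers move at their own pace and stop on an object; the grip force is fixed at half the most. Time passes only in rows, so rows that do not move let the fingers close. It gives the time, the measured TCP pose, the force, the opening and the grip force at its end, in the units of the state.
- state(): the state, without advancing time (a new reading comes with each control period).
- grab_frame(name): name is "scene" or "top" or "wrist"; returns a dict with "color" (480x640x3 uint8, blue, green, red), "depth" (480x640 float32, m along the optical axis (not along the pixel's ray), 0 where there is no reading), "fx", "fy", "cx", "cy" (pixels), "R" (3x3) and "t" (3): a world point X has camera coordinates R X + t. Camera axes: x right, y down, z forward; pixel columns grow to the right and rows downward; lengths in m; the calibration is good to about 2 mm. A picture is of the moment at which its call begins.
- job_done(): hands the job in; it is judged then, once.
Trained networks look in a picture, given as the dict that the camera call returned (one of the last four; its "shot" number tells which), for a name from the list of things; names that differ only in an ending like _2 or _b are one class to them, and where a whole thing is asked for, a point or a joint stands for the part that bears it (a point fixed in the world has none). Each returns a list of dicts, best first, with "p" (0 to 1); they miss things now and then, are a little off and sometimes report something else, mostly with a low value. They report only what shows in the picture. A call takes as long as a camera call.
- recognise(name, picture): "rect" ([centre column, centre row, width, height] in pixels, round what is visible of it).
- regions_of(name, picture): "pixels" (480x640 bool, what is visible of it) and "rect" ([centre column, centre row, width, height] in pixels, round what is visible of it).
The state is a dict: "time": time; "joint_pos": joint angles; "joint_vel": joint speeds; "joint_efforts": joint torques, N m; "tool_pos": TCP position; "tool_rot": TCP orientation; "contact_force": force on the tool from outside, world axes, zero at the start; "ft_torque": the same for the moment, N m; "gripper_width": opening from 0.0 (shut) to 1.0 (fully open); "grasp_force": force on a finger pad.
Only numpy, scipy, OpenCV 4.12 (cv2) and the standard library are available. Lean on these libraries where they do the work, as an engineer would, in place of code of your own. Each camera call takes 0.05 s, during which the arm holds its last target. There are 200 camera calls.

### The job

Lay the square spindle blank down on the sawing board and let it go, then bring it square up to the fence with its end butted against the stop block, ready to be sawn off at the slot. Finish by holding it there: with the fingers on the part between the stop block and the saw slot, clear of the slot, give it one firm diagonal push that presses it into the fence and down on the board at the same time, and end the program still pushing, with nothing let go. Leave everything else on the bench where it is.

Things in the scene. Friction and masses are not known exactly. Their poses are not given: they have to be found in the camera images.
- blank: The workpiece: planed square spindle blank of brown hardwood, 200 long, 45 x 45 in section, about 0.2 to 0.35 kg, lying on the bench to the left of the sawing board (as the robot sees it). The only long square stick lying loose. Origin: centre of its underside; its x axis runs along its length, z up. Either end may go to the stop.
- blank_center (a point): The middle of the blank's solid: 22.5 mm above its underside, 100 mm from each end.
- board: The sawing board: plywood base 220 (x) by 400 (y), 18 thick, fixed to the bench, waxed so that planed wood slides on it easily (friction 0.3 to 0.4). Origin: centre of its underside on the bench. Its x axis points from the open left edge to the fence on the right (seen from the robot), its y axis along the fence, away from the robot, give or take 20 degrees. It does not move.
- fence: The fence: a dark hardwood rail along the board's right-hand edge, 30 thick (x), 400 long (y), 60 high above the board's top face. Fixed. Axes as the board's. Origin: centre of its underside, at the height of the board's top face; its working face is at x = -15 mm in its frame. The seated blank's middle is at x = -37.5, z = 22.5 mm in this frame.
- saw_slot (a point): The saw slot, a 3 mm gap cut right through the fence, with a dark saw line across the board in front of it. The point lies on the fence's working face at the board's top; axes as the fence's. The stop block is on its +y side, farther from the robot.
- stop: The stop block: dark hardwood, 70 (x) by 40 (y) by 55 high, fixed to the fence by a small screw clamp (top 72 mm above the board). Axes as the fence's, origin: centre of its underside, on the board. The blank's end meets its -y face, 20 mm from the origin and 90 to 150 mm from the saw slot, set anew each time. The seated blank's middle is at y = -120 mm in this frame.
- offcut: Bystander: a low cuboid of the same wood, 40 x 40 x 30 high, lying on the corner of the sawing board nearest the robot. Origin: centre of its underside.
- disc: Bystander: a round bowl blank, 110 across and 50 high, lying flat near the blank. Origin: centre of its underside.
- mallet: Bystander: a dark turned mallet standing on its head, 88 across, 217 tall. Origin: centre of its underside.
- saw: Bystander: a pull saw lying flat at the right of the bench, 540 long, up to 50 wide and 25 high, handle towards its -x. Origin: under the middle of its length.
- gouge: Bystander: a turning gouge lying on the bench beyond the sawing board, 450 long, 33 high, handle towards its -x. Origin: on the bench under the middle of its length.
- tin: Bystander: a bare metal wax tin, 84 across, 55 high. Origin: centre of its underside.
- bowl: Bystander: a turned wooden bowl, 150 across, 60 high. Origin: centre of its underside.
- square: Bystander: a try square lying on the bench at the far left of the board: dark wooden stock 100 x 18 x 22 along its x and a thin steel blade 35 x 150 along its +y. Origin: under the middle of the stock.

How it is judged:
By the outcome, as a careful person would: the job done as asked, in the order asked, and still so for the second after the job is handed in, while the arm keeps its last pose, push and grip.
It also fails if it takes over 54 s, if anything falls off the work surface, if the arm or the gripper's body presses on something with over 40 N, if the wrist force passes 120 N, or if a joint passes its speed limit or range.

## Working session

There is one attempt and no reset: what is moved stays moved. The work goes in short steps, Python scripts to look and compute and a tool call to move; the robot and the scene stay as the last step left them, time stands still between calls to the robot, and variables do not carry over. Pictures are saved under pics/ and viewed, at most 10 in all, crops included, and the job is handed in when it is done.

Besides the shell and the picture viewer there is one more tool, called as name(argument=value, ...) on one line, values as JSON. jog_arm: Moves the arm, as the interface text tells. Its arguments: {"type":"object","properties":{"moves":{"type":"array"}},"required":["moves"]}

```bash
mkdir -p pics; ls
python3 - <<'E'
from plant import *
import cv2,numpy as np
s=state();print(s)
for n in("scene","top"):
    f=grab_frame(n);cv2.imwrite(f"pics/{n}0.png",f["color"]);np.savez(f"pics/{n}0.npz",**{k:f[k] for k in("color","depth","fx","fy","cx","cy","R","t")})
    print(n,-f["R"].T@f["t"],f["R"].round(3).tolist(),f["fx"])
    for o in("blank","board","fence","stop","saw_slot","offcut","disc"):
        r=regions_of(o,f)
        for q in r[:2]:
            print(o,round(q["p"],2),np.round(q["rect"]))
            if q is r[0]: np.save(f"pics/{n}_{o}.npy",q["pixels"])
E
```

```text
pics
{'time': 0.0, 'joint_pos': array([ 1.16798543e+00,  5.33721938e-02,  1.61427837e+00, -1.76853650e-05,
        1.47601609e+00, -1.18972603e-01]), 'joint_vel': array([ 0.00165914, -0.00069415,  0.00135311, -0.0004076 ,  0.00048099,
        0.00038903]), 'joint_efforts': array([-2.28907549e-03, -3.93684661e+01, -3.70169806e+01, -3.07630607e-04,
        6.98267191e-03,  2.48333428e-06]), 'tool_pos': array([0.17478397, 0.59945578, 0.24876281]), 'tool_rot': array([-2.58981729e-04,  1.41442311e-01,  9.89945957e-01, -1.00417834e-03]), 'contact_force': array([0.18900984, 0.39597956, 0.17491677]), 'ft_torque': array([ 0.00663265, -0.03316965,  0.00638391]), 'grasp_force': 0.0, 'gripper_width': 1.0010824193393433}
scene [1.62785573 0.45418596 1.22434876] [[-0.429, 0.903, 0.01], [0.647, 0.314, -0.694], [-0.63, -0.291, -0.72]] 550.8908209548334
board 0.87 [296. 227. 131.  99.]
fence 0.72 [270. 200.  95.  79.]
saw_slot 0.58 [271. 200.  99.  80.]
offcut 0.76 [347. 204.  15.  15.]
disc 0.63 [296. 228. 136. 100.]
top [ 0.3557976  -0.03216589  1.49548399] [[-0.019, -1.0, -0.016], [-0.986, 0.021, -0.168], [0.168, 0.013, -0.986]] 491.4543083476901
blank 0.89 [210. 244.  66.  18.]
board 0.68 [385. 223.  44.  20.]
board 0.59 [346. 260.  86. 141.]
fence 0.67 [383. 267.  49. 137.]
stop 0.94 [385. 223.  49.  20.]
stop 0.33 [345. 261.  86. 142.]
saw_slot 0.97 [384. 269.  43. 132.]
offcut 0.67 [311. 303.  15.  17.]
offcut 0.4 [129. 276.  51.  50.]
disc 0.91 [215. 305.  42.  38.]
```

View pics/scene0.png

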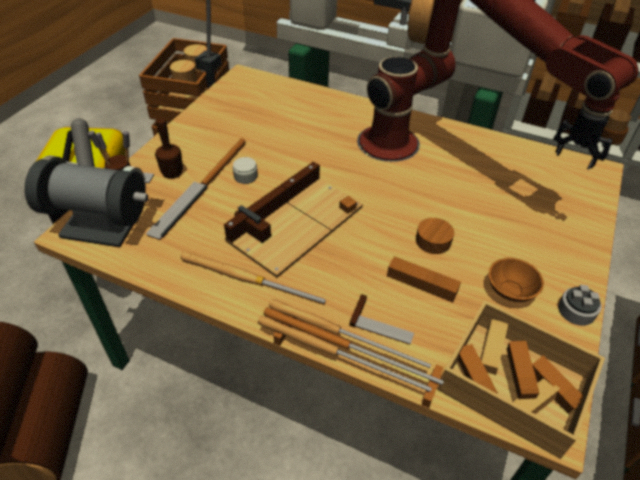

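View pics/top0.png

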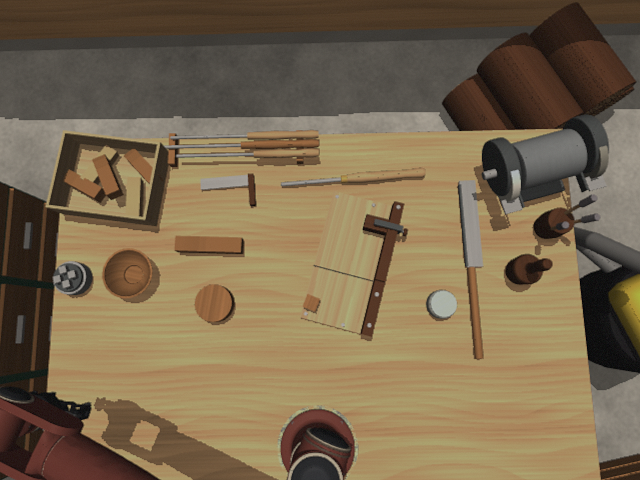

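The scene picture shows the board with its fence, stop and clamp at about (270,205), and the blank at (424,278). In the top view the blank is at (210,244), the disc at (215,304), the stop at (378,224), the slot line at about (345,271) and the offcut at (311,303).

```bash
cat > h.py <<'E'
import numpy as np,cv2
def load(n): return dict(np.load(f"pics/{n}.npz"))
def cloud(f):
    d=f["depth"];v,u=np.mgrid[:480,:640]
    P=np.stack([(u-f["cx"])/f["fx"]*d,(v-f["cy"])/f["fy"]*d,d],-1)
    W=(P-f["t"])@f["R"];W[d==0]=np.nan
    return W
def pix2z(f,u,v,z):
    r=f["R"].T@np.array([(u-f["cx"])/f["fx"],(v-f["cy"])/f["fy"],1.]);c=-f["R"].T@f["t"]
    return c+r*(z-c[2])/r[2]
def rect(W,m):
    p=W[m];r=cv2.minAreaRect((p[:,:2]*1000).astype(np.float32));return np.round(r[0],1),np.round(r[1],1),round(r[2],2),len(p)
def comp(f,zlo,zhi,xy,R):
    W=cloud(f);m=(W[...,2]>zlo)&(W[...,2]<zhi)&(np.hypot(W[...,0]-xy[0],W[...,1]-xy[1])<R);return W,m
E
python3 - <<'E'
from h import *
f=load("top0");W=cloud(f)
for u,v in((210,244),(180,244),(240,246),(345,250),(330,300),(372,300),(378,224),(311,303),(215,304),(128,270),(300,220),(240,183)): print(u,v,W[v,u].round(4))
def lab(lo,hi,name):
    m=((W[...,2]>lo)&(W[...,2]<hi)&(W[...,0]>.2)&(W[...,0]<1.)&(abs(W[...,1])<.6)).astype(np.uint8)
    n,l,s,c=cv2.connectedComponentsWithStats(m)
    for i in range(1,n):
        if s[i,4]>40: print(name,c[i].round(),*rect(W,l==i),np.median(W[l==i][:,2]).round(4))
lab(.035,.06,"b");lab(.01,.027,"board");lab(.066,.1,"f")
E
```

```text
210 244 [0.5917 0.3088 0.0445]
180 244 [0.5938 0.3994 0.0436]
240 246 [0.5833 0.218  0.0472]
345 250 [ 0.5692 -0.0966  0.0153]
330 300 [ 0.4192 -0.0475  0.015 ]
372 300 [ 0.4142 -0.167   0.0768]
378 224 [ 0.6324 -0.1912  0.0916]
311 303 [0.4101 0.0086 0.0485]
215 304 [0.4128 0.2905 0.0462]
128 270 [0.5228 0.5684 0.0056]
300 220 [ 0.6687  0.0399 -0.0008]
240 183 [0.79   0.2266 0.0066]
b [243. 149.] [871.4 297.5] [254.  640.8] 21.48 2480 0.0529
b [136. 155.] [868.7 542.5] [119.7  73. ] 80.78 337 0.0548
b [134. 194.] [744.3 543.6] [125.   43.6] 2.26 489 0.0527
b [208. 244.] [593.9 315.7] [202.3  46.1] 87.07 1012 0.0449
b [128. 255.] [558.8 542. ] [ 49.  116.2] 1.95 245 0.0491
b [511. 272.] [ 490.9 -582.4] [74.3 25.4] 7.09 65 0.0476
b [125. 291.] [460.1 541.9] [116.3  45.5] 88.54 183 0.0502
b [213. 303.] [417.5 295.3] [108.9 108.1] 65.81 1125 0.0499
b [442. 303.] [ 403.1 -372.8] [77.5 81.9] 86.47 613 0.0542
b [311. 302.] [412.9   8.2] [40.1 39.9] 67.13 193 0.0481
board [149. 152.] [889.8 519.7] [53.  23.4] 82.21 46 0.0133
board [160. 195.] [753.9 473.5] [  6.2 189. ] 81.63 123 0.0195
board [351. 179.] [ 793.5 -126.6] [ 30.3 446.6] 4.17 544 0.022
board [233. 184.] [762.1 263. ] [102.6 167.9] 4.33 621 0.0152
board [144. 193.] [758.8 520.9] [87.1 18.3] 1.78 68 0.0138
board [472. 255.] [ 512.5 -481.8] [539.  58.] 0.27 1930 0.016
board [346. 263.] [ 538.7 -100.9] [187.1 400.6] 73.94 7430 0.0182
board [131. 273.] [513.4 549.7] [104.8 100.2] 5.95 576 0.0191
f [145. 177.] [790. 541.] [151.4 243.3] 81.5 777 0.0871
f [484. 164.] [ 812.1 -510.3] [48.3  5.5] 13.89 44 0.0896
f [114. 186.] [773.5 585.1] [29.6 82.7] 89.84 196 0.0917
f [491. 185.] [ 740.9 -528.2] [49.6  4.7] 15.1 47 0.0887
f [382. 260.] [ 516.3 -176.5] [111.2 400.1] 74.54 1815 0.0778
f [517. 269.] [ 493.6 -583.7] [80. 30.] 0.93 256 0.0932
```

Run:
```python
from h import *
f=load("top0");W=cloud(f)
X=W.reshape(-1,3)
near=(np.abs(X[:,0]-.53)<.25)&(np.abs(X[:,1]+.12)<.2)
# yaw from fence top band (z .070-.084) by row-slices of the band
a=np.radians(-16)
for it in range(4):
    ey=np.array([np.cos(a),np.sin(a)]);ex=np.array([ey[1],-ey[0]])  # ex toward fence
    s=X[:,:2]@ex;t=X[:,:2]@ey
    m=near&(X[:,2]>.07)&(X[:,2]<.084)
    tb=[];lo=[];hi=[]
    m2=m&(s>np.median(s[m])-.03)&(s<np.median(s[m])+.03)
    for c in np.arange(t[m2].min()+.01,t[m2].min()+.20,.01):
        k=m2&(abs(t-c)<.006);tb.append(c);lo.append(s[k].min());hi.append(s[k].max())
    p=np.polyfit(tb,(np.array(lo)+hi)/2,1);a+=np.arctan(p[0]) if False else -np.arctan(-p[0])*1
    print(np.degrees(a),p[0],np.mean(lo),np.mean(hi),t[m2].min(),t[m2].max())
b=near&(X[:,2]>.012)&(X[:,2]<.024)
print("board s",s[b].min(),s[b].max(),"t",np.percentile(t[b],[.3,99.7]),np.median(X[b,2]))
q=near&(X[:,2]>.066)&(X[:,2]<.082)&(s<np.mean(lo)-.008)
print("stop s,t",s[q].min(),s[q].max(),np.percentile(t[q],[0,1,5,50,95,99,100]),np.median(X[q,2]))
q=near&(X[:,2]>.084);print("clamp",s[q].min(),s[q].max(),t[q].min(),t[q].max(),X[q,2].max())
# slot: dark line on board
g=f["color"].sum(-1).reshape(-1)
k=b&(s<np.mean(lo)-.03)&(abs(t-np.mean(t[b]))<.12)
import itertools
bins=np.arange(t[k].min(),t[k].max(),.003);ii=np.digitize(t[k],bins)
print([(round(bins[i-1],3),int(g[k][ii==i].mean())) for i in range(1,len(bins)) if g[k][ii==i].mean()<np.median(g[k])*.85])
```

```text
-15.91822559934541 0.001427233504355822 0.03988858531941666 0.069600543560459 0.34526989669816727 0.7453093443046811
-15.755029268185076 0.0028483210086307654 0.04052321492505534 0.07023703397318419 0.34517248017042973 0.7452265356422065
-15.4387223604294 0.005520653071550663 0.041810542555684824 0.07153134126472342 0.34497596543414655 0.7450567376971028
-14.797038583424998 0.011199962934800724 0.04424281011467656 0.07396794879261394 0.3445871131007478 0.744710425506378
board s -0.2827094657292727 0.1303356300675217 t [0.34687876 0.74475729] 0.01816242127492261
stop s,t -0.022910699478625923 0.03592377047173595 [0.64674688 0.64758763 0.64819852 0.66335301 0.68566038 0.68712391
 0.68770865] 0.07385348182152249
clamp 0.0036440290201999247 0.08833525483162333 0.3478168392397899 0.7419385885595488 0.09967769124019024
[(np.float64(0.503), 257), (np.float64(0.506), 360)]
```

Run:
```python
from plant import *
import cv2,numpy as np
f=grab_frame("wrist");cv2.imwrite("pics/w0.png",f["color"]);R=f["R"];print(-R.T@f["t"],R.round(3).tolist(),f["fx"])
```

```text
[0.10995088 0.61809248 0.37386945] [[0.281, 0.96, -0.001], [0.926, -0.271, 0.263], [0.252, -0.075, -0.965]] 354.65170996552985
```

jog_arm(moves=[[[8.5,0,0,0,0,0,0.112],[8.5,0,0,0,0,0,0.112],[8.5,0,0,0,0,0,0.112],[8.5,0,0,0,0,0,0.112],[8.5,0,0,0,0,0,0.112],[8.5,0,0,0,0,0,0.112],[8.5,0,0,0,0,0,0.112],[8.5,0,0,0,0,0,0.112],[8.5,0,0,0,0,0,0.112],[8.5,0,0,0,0,0,0.112],[8.5,0,0,0,0,0,0.112],[8.5,0,0,0,0,0,0.107],[8.5,-1.31,2.17,0,0,0,0],[8.5,-1.31,2.17,0,0,0,0],[8.5,-1.31,2.17,0,0,0,0],[8.5,-1.31,2.17,0,0,0,0],[8.5,-1.31,2.17,0,0,0,0],[8.5,-1.31,2.17,0,0,0,0],[8.5,-1.31,2.17,0,0,0,0],[8.5,-1.31,2.17,0,0,0,0]]])

```text
time: 2.52
tool_pos: [0.3439, 0.4855, 0.2501]
tool_rot: [-0.0, 0.725, 0.689, 0.0]
contact_force: [-0.9, 0.5, -0.1]
gripper_width: 0.997
grasp_force: 0.0
```

```bash
cat >> h.py <<'E'
YAW=np.radians(-16.08);EY=np.array([np.cos(YAW),np.sin(YAW)]);EX=np.array([EY[1],-EY[0]])
from scipy.spatial.transform import Rotation as Ro
def RT(s): q=s["tool_rot"];return Ro.from_quat([q[1],q[2],q[3],q[0]]).as_matrix()
def show(s):
    R=RT(s);p=s["tool_pos"];print("t",s["time"],"p",p.round(4),"yawY",np.degrees(np.arctan2(R[1,1],R[0,1])).round(2),"z",R[:,2].round(3),"board s,t",(p[:2]@EX).round(4),(p[:2]@EY).round(4),"F",s["contact_force"].round(1),"g",s["gripper_width"],s["grasp_force"],"j",s["joint_pos"].round(2))
def to(s,xyz): return (RT(s).T@(np.array(xyz)-s["tool_pos"])*100).round(2)
def board(f):
    W=cloud(f);X=W.reshape(-1,3);g=f["color"].sum(-1).reshape(-1)
    s=X[:,:2]@EX;t=X[:,:2]@EY
    near=(np.abs(X[:,0]-.53)<.28)&(np.abs(X[:,1]+.12)<.22)
    m=near&(X[:,2]>.07)&(X[:,2]<.084)&(s>.03)&(s<.085)
    for c in np.arange(.36,.73,.03):
        k=m&(abs(t-c)<.012)
        if k.sum()>5: print(round(c,2),np.percentile(s[k],[2,98]).round(4),np.median(X[k,2]).round(4),k.sum())
    q=near&(X[:,2]>.066)&(X[:,2]<.08)&(s<.03)&(s>-.04)&(t>.6)
    if q.sum(): print("stop s,t",np.percentile(s[q],[0,2,98,100]).round(4),np.percentile(t[q],[0,1,3,97,99,100]).round(4),np.median(X[q,2]).round(4))
    k=near&(X[:,2]>.012)&(X[:,2]<.024)&(s<.02)&(s>-.12)&(t>.38)&(t<.63)
    print("board z",np.median(X[k,2]));bins=np.arange(.38,.63,.002);ii=np.digitize(t[k],bins);v=[(g[k][ii==i].mean(),round(bins[i-1],3)) for i in range(1,len(bins)) if (ii==i).any()];print("dark",sorted(v)[:3])
E
python3 - <<'E'
from h import *
board(load("top0"))
from plant import *
show(state())
E
```

```text
0.36 [0.0396 0.0688] 0.0782 90
0.39 [0.0394 0.0687] 0.0775 89
0.42 [0.0394 0.0679] 0.0785 92
0.45 [0.0393 0.0687] 0.0777 88
0.48 [0.0392 0.069 ] 0.0775 88
0.51 [0.0398 0.0681] 0.0777 78
0.54 [0.0392 0.0682] 0.0772 87
0.57 [0.0396 0.0687] 0.0779 87
0.6 [0.0393 0.0685] 0.0784 84
0.63 [0.0397 0.0683] 0.0781 80
0.66 [0.0312 0.0761] 0.0771 67
0.69 [0.0336 0.0681] 0.0777 83
0.72 [0.0393 0.0683] 0.0778 83
stop s,t [-0.0305 -0.0296  0.0286  0.0297] [0.6466 0.6475 0.648  0.6863 0.6871 0.6879] 0.0738
board z 0.018142797296402235
dark [(np.float64(252.2), np.float64(0.504)), (np.float64(286.2857142857143), np.float64(0.502)), (np.float64(366.6296296296296), np.float64(0.506))]
t 2.5167 p [0.3439 0.4855 0.2501] yawY -2.97 z [ 0.  0. -1.] board s,t -0.5618 0.1959 F [-0.9  0.5 -0.1] g 0.9969994849596342 0.0 j [ 0.83 -0.02  1.68  0.    1.48  0.88]
```

jog_arm(moves=[[[8.5,-1.31,2.17,0,0,0,0],[8.5,-1.31,2.17,0,0,0,0],[8.5,-1.31,2.17,0,0,0,0],[8.5,-1.31,2.17,0,0,0,0],[8.5,-1.31,2.17,0,0,0,0],[8.5,-1.31,2.17,0,0,0,0],[8.5,-1.31,2.17,0,0,0,0],[8.5,-1.31,2.17,0,0,0,0],[8.5,-1.31,2.17,0,0,0,0],[8.5,-1.31,2.17,0,0,0,0],[8.5,-1.31,2.17,0,0,0,0],[8.5,0,0,0,0,0,0]]])

```text
time: 3.52
tool_pos: [0.5769, 0.3272, 0.2498]
tool_rot: [0.001, 0.727, 0.687, 0.0]
contact_force: [-0.7, -0.6, 0.1]
gripper_width: 0.998
grasp_force: 0.0
```

Run:
```python
from h import *
from plant import *
s=state();show(s)
f=grab_frame("wrist");cv2.imwrite("pics/w1.png",f["color"])
W,m=comp(f,.035,.055,(.594,.316),.12)
print(rect(W,m),np.median(W[m][:,2]));z=W[m];print(np.percentile(z[:,0],[0,2,98,100]),np.percentile(z[:,1],[0,2,98,100]))
print(to(s,[.594,.3157,.25]))
```

```text
t 3.5167 p [0.5769 0.3272 0.2498] yawY -3.21 z [ 0.001 -0.001 -1.   ] board s,t -0.4742 0.4637 F [-0.7 -0.6  0.1] g 0.9981214895266977 0.0 j [ 0.4   0.14  1.52 -0.    1.48  0.46]
(array([591.3, 316.7]), array([200.5,  45.1]), 87.18, 9809) 0.044960352501840016
[0.56449599 0.56844973 0.61479952 0.61850527] [0.21550944 0.22216704 0.41372023 0.41711512]
[-1.05  1.77 -0.02]
```

View pics/w1.png

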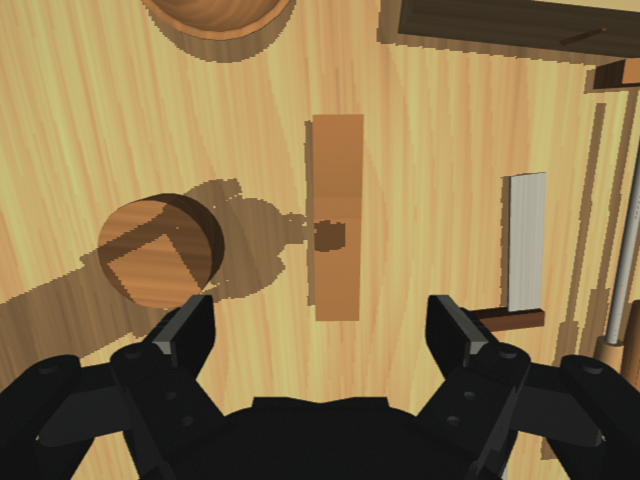

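The wrist view shows the blank upright at (337,217), with the disc well clear at (160,250). Both views agree within about 2 mm, and the blank's top is at 45 mm.

jog_arm(moves=[[[8.5,-1.1,1.6,0,0,0,0.005],[8.5,0,0,3,0,0,0],[8.5,0,0,3,0,0,0],[8.5,0,0,3,0,0,0],[8.5,0,0,3,0,0,0],[8.5,0,0,2.5,0,0,0],[8.5,0,0,2,0,0,0],[8.5,0,0,2,0,0,0],[8.5,0,0,2,0,0,0],[8.5,0,0,1.6,0,0,0],[8.5,0,0,0,0,0,0],[8.5,0,0,0,0,0,0]]])

```text
time: 4.57
tool_pos: [0.5881, 0.3184, 0.0281]
tool_rot: [-0.0, 0.727, 0.687, -0.001]
contact_force: [0.0, 0.1, 0.6]
gripper_width: 0.995
grasp_force: 0.0
```

jog_arm(moves=[[[8.5,-0.2,0.4,0,0,0,0],[8.5,0,0,0,0,0,0],[4,0,0,0,0,0,0],[4,0,0,0,0,0,0],[4,0,0,0,0,0,0],[4,0,0,0,0,0,0],[4,0,0,0,0,0,0],[4,0,0,0,0,0,0],[4,0,0,0,0,0,0],[4,0,0,0,0,0,0]]])

```text
time: 5.4
tool_pos: [0.5935, 0.3161, 0.0298]
tool_rot: [0.0, 0.727, 0.687, 0.0]
contact_force: [-1.3, -0.4, 5.3]
gripper_width: 0.52
grasp_force: 63.5
```

Run:
```python
from h import *
from plant import *
show(state())
```

```text
t 5.4 p [0.5935 0.3161 0.0298] yawY -3.26 z [ 0.001  0.    -1.   ] board s,t -0.4682 0.4828 F [-1.3 -0.4  5.3] g 0.5199379769232292 63.52883577346802 j [ 0.38  0.37  1.63 -0.    1.13  0.44]
```

jog_arm(moves=[[[4,0,0,-2,0,0,0],[4,0,0,-2.5,0,0,0],[4,0,0,-2.5,0,0,0],[4,0,0,-2.5,0,0,0],[4,0,0,-2.5,0,0,0],[4,0,0,-2,0,0,0],[4,0,0,0,0,0,-0.112],[4,0,0,0,0,0,-0.112],[4,0,0,0,0,0,-0.112],[4,0,0,0,0,0,-0.112],[4,0,0,0,0,0,-0.112],[4,0,0,0,0,0,-0.112],[4,0,0,0,0,0,-0.112],[4,0,0,0,0,0,-0.112],[4,0,0,0,0,0,-0.112],[4,0,0,0,0,0,-0.112],[4,0,0,0,0,0,-0.112],[4,0,0,0,0,0,-0.112],[4,0,0,0,0,0,0]]])

```text
time: 6.98
tool_pos: [0.5919, 0.3155, 0.1666]
tool_rot: [-0.002, 0.141, 0.99, -0.001]
contact_force: [-0.4, -0.3, -3.6]
gripper_width: 0.518
grasp_force: 62.5
```

jog_arm(moves=[[[4,-0.22,-2.22,0,0,0,0],[4,-0.22,-2.22,0,0,0,0],[4,-0.22,-2.22,0,0,0,0],[4,-0.22,-2.22,0,0,0,0],[4,-0.22,-2.22,0,0,0,0],[4,-0.22,-2.22,0,0,0,0],[4,-0.22,-2.22,0,0,0,0],[4,-0.22,-2.22,0,0,0,0],[4,-0.22,-2.22,0,0,0,0],[4,-0.22,-2.22,0,0,0,0],[4,-0.22,-2.22,0,0,0,0],[4,-0.22,-2.22,0,0,0,0],[4,-0.22,-2.22,0,0,0,0],[4,-0.22,-2.22,0,0,0,0],[4,-0.22,-2.22,0,0,0,0],[4,-0.22,-2.22,0,0,0,0],[4,-0.22,-2.22,0,0,0,0],[4,-0.22,-2.22,0,0,0,0],[4,-0.22,-2.22,0,0,0,0],[4,0,0,0,0,0,0]]])

```text
time: 8.65
tool_pos: [0.5139, -0.1036, 0.1679]
tool_rot: [-0.001, 0.145, 0.989, -0.001]
contact_force: [-0.6, -0.2, -2.9]
gripper_width: 0.519
grasp_force: 62.9
```

Run:
```python
from h import *
from plant import *
s=state();show(s)
print(to(s,[.5129,-.1234,.05]))
f=grab_frame("wrist");cv2.imwrite("pics/w2.png",f["color"])
board(f)
```

```text
t 8.65 p [ 0.5139 -0.1036  0.1679] yawY 73.37 z [-0.002 -0.001 -1.   ] board s,t -0.0428 0.5224 F [-0.6 -0.2 -2.9] g 0.519073718259488 62.85807251930237 j [-0.34 -0.12  1.92 -0.    1.34 -1.62]
[-0.49 -1.91 11.79]
0.39 [0.0384 0.0681] 0.078 2817
0.42 [0.0385 0.068 ] 0.078 2732
0.45 [0.0384 0.068 ] 0.078 2425
0.48 [0.0385 0.068 ] 0.0779 2185
0.51 [0.0385 0.0679] 0.0778 1831
0.54 [0.0385 0.068 ] 0.0779 1756
0.57 [0.0385 0.068 ] 0.0779 1425
0.63 [0.0515 0.0602] 0.078 81
0.66 [0.054  0.0739] 0.078 439
board z 0.01789512323554495
dark [(np.float64(210.11111111111111), np.float64(0.502)), (np.float64(438.4867256637168), np.float64(0.41)), (np.float64(449.15), np.float64(0.408))]
```

View pics/w2.png

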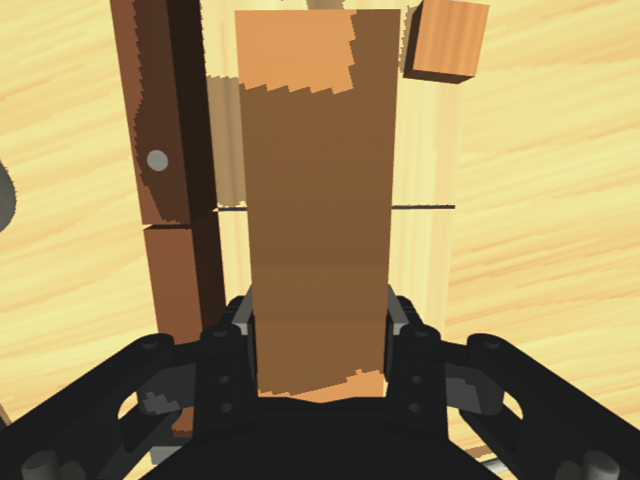

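The wrist view shows the blank held level and parallel to the fence face (column ~215). The slot line is at row 207 and the offcut at (447,40), clear of the blank.

jog_arm(moves=[[[4,-0.5,-1.9,0,0,0,-0.009],[4,0,0,2,0,0,0],[4,0,0,2,0,0,0],[4,0,0,2,0,0,0],[4,0,0,2,0,0,0],[4,0,0,1.5,0,0,0],[4,0,0,1,0,0,0],[4,0,0,0.6,0,0,0],[4,0,0,0.3,0,0,0],[4,0,0,0,0,0,0],[4,0,0,0,0,0,0]]])

```text
time: 9.62
tool_pos: [0.5153, -0.1204, 0.0559]
tool_rot: [0.001, 0.137, 0.991, -0.0]
contact_force: [-0.4, -1.1, -2.9]
gripper_width: 0.518
grasp_force: 63.0
```

Run:
```python
from h import *
from plant import *
s=state();show(s)
print(to(s,[.5129,-.1234,.048]))
```

```text
t 9.6167 p [ 0.5153 -0.1204  0.0559] yawY 74.25 z [ 0.001 -0.    -1.   ] board s,t -0.027 0.5285 F [-0.4 -1.1 -2.9] g 0.5180588549196068 63.02430868148804 j [-0.37  0.03  1.98  0.    1.13 -1.67]
[ 0.15 -0.35  0.79]
```

jog_arm(moves=[[[4,0,-0.3,0.5,0,0,0.005],[4,0,0,0.2,0,0,0],[4,0,0,0.1,0,0,0],[4,0,0,0,0,0,0]]])

```text
time: 9.95
tool_pos: [0.5142, -0.1236, 0.0478]
tool_rot: [0.0, 0.14, 0.99, -0.0]
contact_force: [-1.8, -0.8, 0.9]
gripper_width: 0.516
grasp_force: 63.4
```

jog_arm(moves=[[[6.2,0,0,0,0,0,0],[6.2,0,0,0,0,0,0],[6.2,0,0,0,0,0,0],[6.2,0,0,0,0,0,0],[6.2,0,0,-1,0,0,0],[6.2,0,0,-2,0,0,0],[6.2,0,0,-2.5,0,0,0],[6.2,0,0,-3,0,0,0],[6.2,0,0,-3,0,0,0],[6.2,0,0,0,0,0,0]]])

```text
time: 10.78
tool_pos: [0.5177, -0.1247, 0.1705]
tool_rot: [0.006, 0.139, 0.99, -0.002]
contact_force: [0.9, -0.4, 0.9]
gripper_width: 0.727
grasp_force: 0.0
```

```bash
cat >> h.py <<'E'
def blank(f):
    W=cloud(f);s=W[...,:2]@EX;t=W[...,:2]@EY;z=W[...,2]
    m=(z>.058)&(z<.0675)&(s>-.09)&(s<.042)&(t>.4)&(t<.66)
    n,l,st,c=cv2.connectedComponentsWithStats(m.astype(np.uint8));i=1+np.argmax(st[1:,4]);m=l==i
    r=cv2.minAreaRect(np.stack([s[m],t[m]],-1).astype(np.float32)*1000);print("blank s,t",np.round(r[0],1),np.round(r[1],1),"ang",round(r[2],2),"z",np.median(z[m]).round(4),"s",np.percentile(s[m],[1,99]).round(4),"t",np.percentile(t[m],[0,1,99,100]).round(4))
E
python3 - <<'E'
from h import *
from plant import *
s=state();show(s)
for n in("wrist","top"):
    f=grab_frame(n);cv2.imwrite(f"pics/{n}3.png",f["color"]);blank(f)
E
```

```text
t 10.7833 p [ 0.5177 -0.1247  0.1705] yawY 73.98 z [ 0.012 -0.005 -1.   ] board s,t -0.0236 0.532 F [ 0.9 -0.4  0.9] g 0.7265456357511495 0.0 j [-0.38 -0.12  1.91  0.    1.33 -1.67]
blank s,t [-22.2 526. ] [ 45.2 201.1] ang 0.46 z 0.0629 s [-0.0442 -0.    ] t [0.4254 0.427  0.623  0.6265]
blank s,t [-21.7 495.4] [57.3 44.8] ang 89.37 z 0.0632 s [-0.0438  0.0003] t [0.4666 0.4684 0.5218 0.5242]
```

jog_arm(moves=[[[0,0.3,2.4,0,0,0,0],[0,0.3,2.3,0,0,0,0],[0,0,0,2,0,0,0],[0,0,0,2,0,0,0],[0,0,0,2,0,0,0],[0,0,0,2,0,0,0],[0,0,0,2,0,0,0],[0,0,0,1.5,0,0,0],[0,0,0,0.8,0,0,0],[0,0,0,0,0,0,0],[0,0,0,0,0,0,0],[0,0,0,0,0,0,0]]])

```text
time: 11.88
tool_pos: [0.5204, -0.0762, 0.0383]
tool_rot: [-0.001, 0.139, 0.99, 0.0]
contact_force: [-0.6, -0.3, 0.2]
gripper_width: 0.0
grasp_force: 0.0
```

Run:
```python
from h import *
from plant import *
s=state();show(s)
```

```text
t 11.8833 p [ 0.5204 -0.0762  0.0383] yawY 73.97 z [-0.001  0.    -1.   ] board s,t -0.0709 0.5211 F [-0.6 -0.3  0.2] g 0.00012237720974816416 0.0 j [-0.29  0.05  1.99 -0.    1.1  -1.58]
```

jog_arm(moves=[[[0,-0.5,0,-0.8,0,0,0],[0,0,-0.6,0,0,0,0],[0,0,-0.5,0,0,0,0],[0,0,-0.4,0,0,0,0],[0,0,-0.4,0,0,0,0],[0,0,-0.4,0,0,0,0],[0,0,-0.4,0,0,0,0],[0,0,-0.4,0,0,0,0],[0,0,-0.4,0,0,0,0],[0,0,-0.4,0,0,0,0],[0,0,-0.4,0,0,0,0],[0,0,-0.2,0,0,0,0],[0,0,-0.2,0,0,0,0],[0,0,0,0,0,0,0],[0,0,0,0,0,0,0]]])

```text
time: 13.13
tool_pos: [0.5125, -0.1232, 0.0468]
tool_rot: [-0.0, 0.139, 0.99, -0.0]
contact_force: [-0.0, 0.1, 0.6]
gripper_width: 0.002
grasp_force: 0.0
```

Run:
```python
from h import *
from plant import *
s=state();show(s)
f=grab_frame("wrist");blank(f)
```

```text
t 13.1333 p [ 0.5125 -0.1232  0.0468] yawY 73.97 z [-0.001 -0.    -1.   ] board s,t -0.0236 0.5266 F [-0.   0.1  0.6] g 0.0016613647137697363 0.0 j [-0.38  0.04  1.99 -0.    1.11 -1.67]
blank s,t [ 16.7 478.1] [115.1  50.4] ang 89.91 z 0.063 s [-0.0082  0.0389] t [0.4205 0.4252 0.5265 0.5356]
```

jog_arm(moves=[[[0,0,-0.1,0,0,0,0],[0,0,-0.1,0,0,0,0],[0,0,-0.1,0,0,0,0],[0,0,0,0,0,0,0]]])

```text
time: 13.52
tool_pos: [0.512, -0.125, 0.0468]
tool_rot: [-0.0, 0.14, 0.99, 0.001]
contact_force: [1.3, 5.0, 0.9]
gripper_width: 0.001
grasp_force: 2.4
```

jog_arm(moves=[[[0,0,-0.15,0,0,0,0],[0,0,-0.1,0,0,0,0],[0,0,0,0,0,0,0],[0,0,0,0,0,0,0]]])

```text
time: 13.85
tool_pos: [0.5119, -0.1251, 0.0469]
tool_rot: [0.0, 0.14, 0.99, 0.003]
contact_force: [4.4, 14.5, 0.7]
gripper_width: 0.003
grasp_force: 7.2
```

Run:
```python
from h import *
from plant import *
s=state();show(s)
f=grab_frame("wrist");blank(f);print(RT(s)[:,0])
```

```text
t 13.85 p [ 0.5119 -0.1251  0.0469] yawY 73.94 z [ 0.002  0.007 -1.   ] board s,t -0.0216 0.5266 F [ 4.4 14.5  0.7] g 0.0029523644841751026 7.186410427093506 j [-0.38  0.04  1.99  0.01  1.11 -1.68]
blank s,t [ 17.5 476.6] [ 50.1 112.7] ang 1.0 z 0.063 s [-0.0065  0.0388] t [0.4206 0.4254 0.5254 0.5333]
[-9.60958419e-01  2.76692664e-01  2.94934437e-04]
```

jog_arm(moves=[[[0,0,1,0,0,0,0],[0,0,1.2,0,0,0,0],[0,0,0,-2,0,0,0],[0,0,0,-2,0,0,0],[0,0,0,-2,0,0,0],[0,0,0,-2,0,0,0],[0,2.2,-1,0,0,0,0],[0,2.2,-1,0,0,0,0],[0,2.2,-1,0,0,0,0],[0,2.2,-1,0,0,0,0],[0,2.2,-1,0,0,0,0],[0,2.2,-0.8,0,0,0,0],[0,0,0,0,0,0,0],[0,0,0,0,0,0,0]]])

```text
time: 15.07
tool_pos: [0.3741, -0.1264, 0.1271]
tool_rot: [0.001, 0.14, 0.99, -0.001]
contact_force: [0.5, -0.9, -0.5]
gripper_width: 0.0
grasp_force: 0.0
```

Run:
```python
from h import *
from plant import *
s=state();show(s)
f=grab_frame("wrist");cv2.imwrite("pics/w4.png",f["color"])
f=grab_frame("top");blank(f)
p=.0165*EX+.397*EY;print(p,to(s,[*p,.046]))
```

```text
t 15.0667 p [ 0.3741 -0.1264  0.1271] yawY 73.91 z [ 0.001 -0.001 -1.   ] board s,t 0.0179 0.3945 F [ 0.5 -0.9 -0.5] g 0.0003963384056797214 0.0 j [-0.51 -0.44  2.25 -0.    1.33 -1.8 ]
blank s,t [ 16.9 545.2] [ 45.5 164.6] ang 0.1 z 0.0631 s [-0.0055  0.0393] t [0.4629 0.468  0.6255 0.6274]
[ 0.37689757 -0.12581522] [-0.24  0.14  8.11]
```

jog_arm(moves=[[[0,0,0.15,2,0,0,0],[0,0,0,2,0,0,0],[0,0,0,2,0,0,0],[0,0,0,1.5,0,0,0],[0,0,0,0.6,0,0,0],[0,0,0,0,0,0,0],[0,-0.4,0,0,0,0,0],[0,-0.4,0,0,0,0,0],[0,-0.4,0,0,0,0,0],[0,-0.4,0,0,0,0,0],[0,-0.4,0,0,0,0,0],[0,-0.4,0,0,0,0,0],[0,-0.4,0,0,0,0,0],[0,-0.4,0,0,0,0,0],[0,-0.4,0,0,0,0,0],[0,0,0,0,0,0,0]]])

```text
time: 16.5
tool_pos: [0.4151, -0.1332, 0.0522]
tool_rot: [0.003, 0.139, 0.99, 0.003]
contact_force: [-4.1, 23.5, 35.0]
gripper_width: 0.005
grasp_force: 20.8
```

Run:
```python
from h import *
from plant import *
s=state();show(s)
f=grab_frame("top");blank(f)
```

```text
t 16.5 p [ 0.4151 -0.1332  0.0522] yawY 73.99 z [ 0.006  0.005 -1.   ] board s,t 0.0131 0.4357 F [-4.1 23.5 35. ] g 0.005153109312842581 20.784104502599803 j [-0.49 -0.2   2.2   0.01  1.13 -1.78]
blank s,t [ 16.8 575.4] [ 46.7 147.3] ang 0.62 z 0.0631 s [-0.0054  0.0392] t [0.502  0.5055 0.6474 0.6489]
```

jog_arm(moves=[[[0,0,0.3,-1.0,0,0,0],[0,0,0,-0.5,0,0,0]]])

```text
time: 16.72
tool_pos: [0.4124, -0.1319, 0.0627]
tool_rot: [0.001, 0.138, 0.99, -0.0]
contact_force: [0.2, 0.2, 0.6]
gripper_width: 0.001
grasp_force: 0.0
```

Run:
```python
from h import *
from plant import *
s=state();show(s)
f=grab_frame("top");blank(f);board(f);c=f["color"][180:360,280:460];cv2.imwrite("pics/t5.png",cv2.resize(c,None,fx=3.3,fy=3.3,interpolation=cv2.INTER_CUBIC))
f=grab_frame("wrist");cv2.imwrite("pics/w5.png",f["color"]);blank(f)
```

```text
t 16.7167 p [ 0.4124 -0.1319  0.0627] yawY 74.08 z [ 0.002 -0.001 -1.   ] board s,t 0.0125 0.4328 F [0.2 0.2 0.6] g 0.001351823722486321 0.0 j [-0.48 -0.23  2.21 -0.    1.16 -1.77]
blank s,t [ 16.6 574.3] [ 46.6 150.3] ang 0.73 z 0.0632 s [-0.0057  0.0393] t [0.4994 0.5043 0.6481 0.6497]
0.36 [0.0399 0.0607] 0.0786 63
0.39 [0.0394 0.065 ] 0.0783 65
0.51 [0.0395 0.0685] 0.0777 77
0.54 [0.0392 0.0685] 0.0781 86
0.57 [0.0394 0.0685] 0.0781 84
0.6 [0.039  0.0689] 0.0784 85
0.63 [0.0394 0.0682] 0.0779 81
0.66 [0.031  0.0762] 0.0778 60
0.69 [0.0326 0.0682] 0.078 89
0.72 [0.039  0.0683] 0.0787 82
stop s,t [-0.0309 -0.0297  0.0278  0.0295] [0.6004 0.6021 0.6077 0.6861 0.6878 0.6883] 0.0722
board z 0.01812497593848348
dark [(np.float64(263.77777777777777), np.float64(0.504)), (np.float64(301.3888888888889), np.float64(0.502)), (np.float64(348.3636363636364), np.float64(0.402))]
blank s,t [ 14.2 423. ] [27.1  5.5] ang 0.27 z 0.0629 s [0.0008 0.0276] t [0.4202 0.4204 0.4255 0.4258]
```

View pics/t5.png

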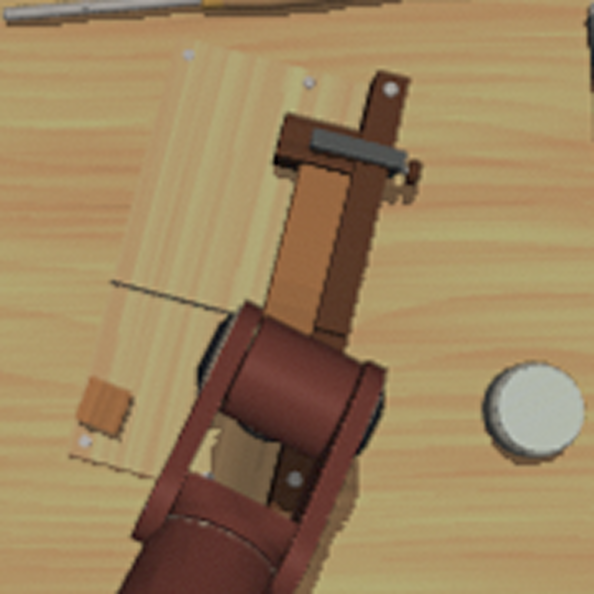

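View pics/w5.png

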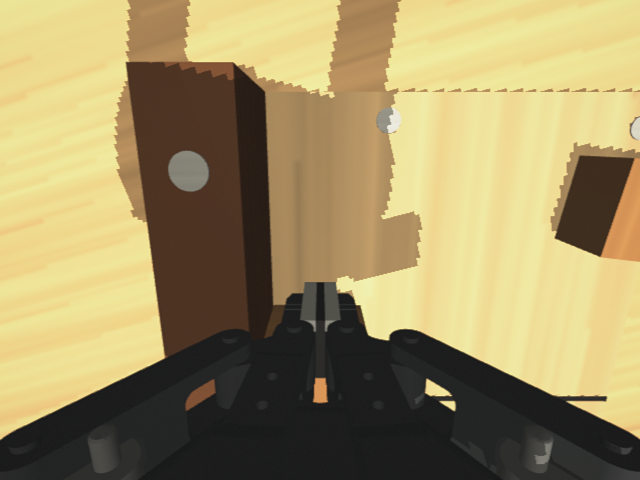

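The top crop shows the blank flush along the fence with its far end at the stop (about (325,168) in the crop). The wrist view shows the gripper's side links spreading over the fence top, which explains the force. I'll push the end again from higher up.

jog_arm(moves=[[[0,-0.1,0.2,0,0,0,0],[0,-0.15,0,0,0,0,0],[0,-0.15,0,0,0,0,0],[0,-0.15,0,0,0,0,0],[0,0,0,0,0,0,0],[0,0,0,0,0,0,0]]])

```text
time: 17.32
tool_pos: [0.4158, -0.1316, 0.0605]
tool_rot: [-0.001, 0.14, 0.99, 0.0]
contact_force: [-0.3, 0.4, -0.2]
gripper_width: -0.001
grasp_force: 0.3
```

Run:
```python
from h import *
from plant import *
s=state();show(s)
```

```text
t 17.3167 p [ 0.4158 -0.1316  0.0605] yawY 73.96 z [-0.001  0.    -1.   ] board s,t 0.0112 0.436 F [-0.3  0.4 -0.2] g -0.0007222085535853101 0.3145541064441204 j [-0.48 -0.21  2.2  -0.    1.16 -1.77]
```

jog_arm(moves=[[[0,-0.15,0,0,0,0,0],[0,-0.15,0,0,0,0,0],[0,0,0,0,0,0,0],[0,0,0,0,0,0,0]]])

```text
time: 17.65
tool_pos: [0.416, -0.1315, 0.0601]
tool_rot: [-0.005, 0.139, 0.99, 0.001]
contact_force: [-11.9, 2.6, 6.9]
gripper_width: -0.003
grasp_force: 6.1
```

jog_arm(moves=[[[0,-0.1,0,0,0,0,0],[0,-0.1,0,0,0,0,0],[0,0,0,0,0,0,0],[0,0,0,0,0,0,0]]])

```text
time: 17.98
tool_pos: [0.416, -0.1314, 0.0594]
tool_rot: [-0.007, 0.139, 0.99, 0.001]
contact_force: [-18.0, 3.8, 11.2]
gripper_width: -0.001
grasp_force: 9.2
```

Run:
```python
from h import *
from plant import *
s=state();show(s)
```

```text
t 17.9833 p [ 0.416  -0.1314  0.0594] yawY 74.01 z [-0.014  0.004 -1.   ] board s,t 0.011 0.4361 F [-18.    3.8  11.2] g -0.0008723736654540719 9.246459156274796 j [-0.48 -0.2   2.19 -0.    1.17 -1.77]
```

jog_arm(moves=[[[0,0.8,0,0,0,0,0],[0,0.8,0,0,0,0,0],[0,0,0,-3,0,0,0],[0,0,0,-3,0,0,0],[0,0,0,-3,0,0,0],[0,0,0,-3,0,0,0],[0,-2,1.2,0,0,0,0],[0,-2,1.2,0,0,0,0],[0,-2,1.2,0,0,0,0],[0,-2,1.2,0,0,0,0],[0,-2,1.2,0,0,0,0],[0,-2,1.2,0,0,0,0],[0,-2,1.2,0,0,0,0],[0,-2,1.2,0,0,0,0],[0,0,0,0,0.0,0,0]]])

```text
time: 19.23
tool_pos: [0.5887, -0.0797, 0.1814]
tool_rot: [0.001, 0.139, 0.99, 0.0]
contact_force: [-0.4, 0.6, 0.9]
gripper_width: -0.003
grasp_force: 0.0
```

jog_arm(moves=[[[0,0,0,0,0.1,0,0],[0,0,0,0,0.1,0,0],[0,0,0,0,0.1,0,0],[0,0,0,0,0.1,0,0],[0,0,0,0,0.1,0,0],[0,0,0,0,0.1,0,0],[0,0,0,0,0.1,0,0],[0,0,0,0,0.085,0,0],[0,0,0,0,0,0,0],[0,0,0,0,0,0,0]]])

```text
time: 20.07
tool_pos: [0.5852, -0.08, 0.1801]
tool_rot: [-0.054, 0.128, 0.915, -0.378]
contact_force: [0.4, -1.3, 0.6]
gripper_width: 0.001
grasp_force: 0.0
```

Run:
```python
from h import *
from plant import *
s=state();show(s);R=RT(s)
print("tool x in board",R[:2,0]@EX,R[:2,0]@EY,R[2,0]," z:",R[:2,2]@EX,R[:2,2]@EY)
f=grab_frame("top");blank(f);cv2.imwrite("pics/t6.png",f["color"])
d=np.array([EX[0],EX[1],-1])/2**.5
e=.0,.576
edge=np.array([*(-.006*EX+.576*EY),.063])
print("to 25mm off",to(s,edge-d*(.019+.025)))
```

```text
t 20.0667 p [ 0.5852 -0.08    0.1801] yawY 74.14 z [-0.196 -0.678 -0.708] board s,t -0.0852 0.5845 F [ 0.4 -1.3  0.6] g 0.0011482059787135683 0.0 j [ 0.04  0.22  1.68 -0.74  1.55 -1.12]
tool x in board 0.0018282197253285826 -0.9999963970037906 0.0019656022163976605  z: 0.7057774444774781 -0.00010218280846225497
blank s,t [ 17.1 548.6] [ 46.3 200.9] ang 0.2 z 0.063 s [-0.0057  0.0391] t [0.448  0.4499 0.6462 0.649 ]
to 25mm off [0.84 2.66 9.48]
```

jog_arm(moves=[[[0,0.8,1.3,0,0,0,0],[0,0,1.3,0,0,0,0],[0,0,0,2,0,0,0],[0,0,0,2,0,0,0],[0,0,0,2,0,0,0],[0,0,0,2,0,0,0],[0,0,0,1.4,0,0,0],[0,0,0,0,0,0,0],[0,0,0,0,0,0,0]]])

```text
time: 20.87
tool_pos: [0.5643, -0.1245, 0.0955]
tool_rot: [-0.054, 0.129, 0.915, -0.379]
contact_force: [0.5, 0.4, 0.1]
gripper_width: 0.0
grasp_force: 0.0
```

Run:
```python
from h import *
from plant import *
s=state();show(s)
d=np.array([EX[0],EX[1],-1])/2**.5
edge=np.array([*(-.006*EX+.576*EY),.063])
print("to contact",to(s,edge-d*.019))
f=grab_frame("scene");c=f["color"][130:310,180:420];cv2.imwrite("pics/s7.png",cv2.resize(c,None,fx=3.3,fy=3.3,interpolation=cv2.INTER_CUBIC))
```

```text
t 20.8667 p [ 0.5643 -0.1245  0.0955] yawY 73.99 z [-0.197 -0.679 -0.707] board s,t -0.0367 0.5767 F [0.5 0.4 0.1] g 0.00017031854905780335 0.0 j [-0.04  0.28  1.77 -0.77  1.39 -1.06]
to contact [0.07 0.13 2.57]
```

View pics/s7.png

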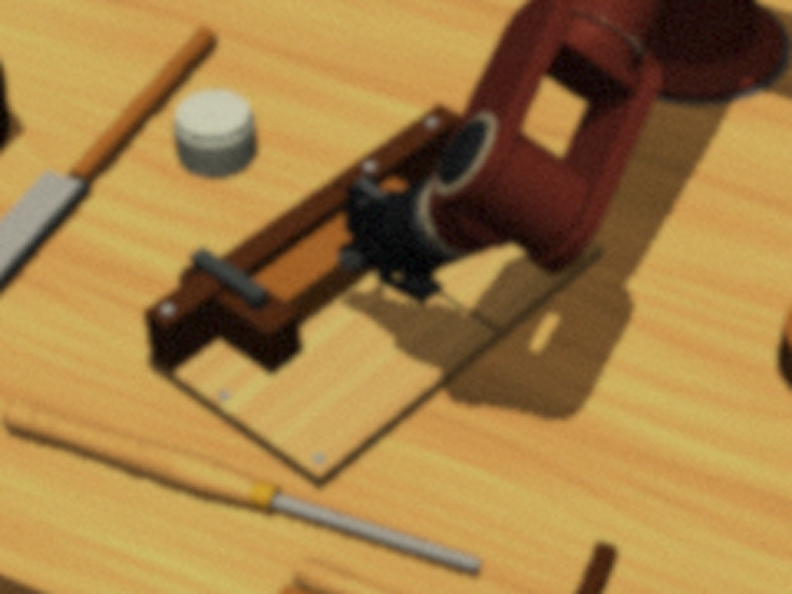

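The scene crop shows the tilted gripper approaching the blank at about (360,235), clear of the stop at (265,320) and of the fence.

jog_arm(moves=[[[0,0,0.13,0.8,0,0,0],[0,0,0,0.8,0,0,0],[0,0,0,0.5,0,0,0],[0,0,0,0.2,0,0,0],[0,0,0,0.2,0,0,0],[0,0,0,0.2,0,0,0],[0,0,0,0.1,0,0,0],[0,0,0,0,0,0,0]]])

```text
time: 21.58
tool_pos: [0.5601, -0.1411, 0.0769]
tool_rot: [-0.053, 0.13, 0.915, -0.378]
contact_force: [-2.3, 10.4, 7.8]
gripper_width: -0.001
grasp_force: 6.0
```

Run:
```python
from h import *
from plant import *
show(state())
```

```text
t 21.5833 p [ 0.5601 -0.1411  0.0769] yawY 73.86 z [-0.196 -0.678 -0.708] board s,t -0.0196 0.5773 F [-2.3 10.4  7.8] g -0.0011470196297939724 5.9904229652602226 j [-0.06  0.3   1.79 -0.78  1.35 -1.05]
```

jog_arm(moves=[[[0,0,0,0.15,0,0,0],[0,0,0,0.15,0,0,0],[0,0,0,0.15,0,0,0],[0,0,0,0.15,0,0,0],[0,0,0,0,0,0,0],[0,0,0,0,0,0,0],[0,0,0,0,0,0,0]]])

```text
time: 22.17
tool_pos: [0.5602, -0.1416, 0.0763]
tool_rot: [-0.053, 0.131, 0.915, -0.377]
contact_force: [-8.5, 34.8, 27.8]
gripper_width: 0.004
grasp_force: 20.8
```

Run:
```python
from h import *
from plant import *
s=state();show(s);F=s["contact_force"];print("Fs,Ft,Fz",F[:2]@EX,F[:2]@EY,F[2])
f=grab_frame("top");blank(f);cv2.imwrite("pics/t8.png",f["color"])
```

```text
t 22.1667 p [ 0.5602 -0.1416  0.0763] yawY 73.65 z [-0.195 -0.677 -0.71 ] board s,t -0.0191 0.5775 F [-8.5 34.8 27.8] g 0.003936908835547728 20.806101070795933 j [-0.06  0.3   1.79 -0.78  1.35 -1.05]
Fs,Ft,Fz -31.067127608888377 -17.767950754118143 27.828537187719835
blank s,t [ 11.2 549. ] [ 57.4 202.3] ang 0.5 z 0.0628 s [-0.0057  0.0392] t [0.448  0.4493 0.6482 0.6501]
```

jog_arm(moves=[[[0,0.1,0,0,0,0,0],[0,0.1,0,0,0,0,0],[0,0,0,0,0,0,0],[0,0,0,0,0,0,0],[0,0,0,0,0,0,0]]])

```text
time: 22.63
tool_pos: [0.56, -0.1416, 0.0765]
tool_rot: [-0.05, 0.13, 0.916, -0.377]
contact_force: [-3.9, 30.8, 24.4]
gripper_width: -0.001
grasp_force: 18.8
```

Run:
```python
from h import *
from plant import *
s=state();show(s);F=s["contact_force"];print("Fs,Ft,Fz",F[:2]@EX,F[:2]@EY,F[2])
f=grab_frame("top");blank(f)
if F[:2]@EX<-15 and F[2]>15: print(job_done())
```

```text
t 22.6333 p [ 0.56   -0.1416  0.0765] yawY 73.6 z [-0.19  -0.677 -0.711] board s,t -0.0191 0.5773 F [-3.9 30.8 24.4] g -0.0013342722850845725 18.756633885204792 j [-0.06  0.29  1.79 -0.78  1.35 -1.05]
Fs,Ft,Fz -28.547786464161856 -12.335558731438768 24.35424000930689
blank s,t [ 17.4 549. ] [ 46.8 201.9] ang 0.24 z 0.0628 s [-0.0056  0.0392] t [0.448  0.4497 0.6475 0.65  ]
the job is handed in; nothing more can be done
None
```

The blank is flush to the fence with its end against the stop, and I handed the job in still pushing (about 29 N into the fence, 24 N down, 12 N toward the stop); during an earlier end push the gripper's links pressed on the fence, with about 42 N in total at the wrist, so the 40 N body limit may have been touched there.

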